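Scan the reorder label of the empty stock place

ROBOT

A 6-joint arm with a two-finger parallel gripper is mounted at the origin on a cart in front of the work surface, level with it; the furniture and walls round the work are solid. World frame = base frame: x ahead of the robot, y to its left, z up, the work surface at z = 0. Lengths are in m, angles in rad, forces in N, time in s.
With the tool pointing down it reaches from about 0.25 to 0.8 m from the base axis. Payload 8.5 kg.
Tool frame: the origin (TCP) lies at the very end of the fingers, on their centre line; the grasp point (between the pads) lies 19 mm behind it; z points along the fingers, y is the line along which they close (so a half turn about z gives the same grasp; the last joint's range is limited). The gripper opens to 85 mm and grips with 20 to 120 N. Pads are 22 mm wide; open, the fingers measure 114 mm over their backs; the gripper's body (76 mm by 85 mm) begins 54 mm behind the grasp point. The pads swing forward as they close: fully open they stand 13 mm farther back than shut.
Start: joints at [-1.211, 0.238, -0.013, 1.319, 0, 1.571], TCP at [0.185, -0.491, 0.231] pointing down, gripper open.
Joint ranges: [-2.66, 2.66], [-1.03, 1.9], [-1.14, 1.46], [-1.82, 2.27], [-1.45, 1.34], [-3.14, 3.14]. Speed limits (rad/s): [2.22, 2.22, 2.79, 3.14, 3.14, 3.14].

INTERFACE

Orientations are given as a unit quaternion [w, x, y, z].
In Python, from plant import ctrl gives the robot as it stands. The module is installed in compiled form; this text tells all that it offers.
- The arm moves only by the tool carry_out, never from a script. Its argument "rows" is text: rows parted by semicolons, each of 6 numbers parted by spaces: the shift along the tool's x, y, z in mm, then the turn, a rotation vector about the tool's x, y, z in rad. In form: tx ty tz wx wy wz; .... A call has 1 to 20 rows; each row is the pose to reach, as a shift and turn from the pose commanded when the call began, along the tool's axes at that moment; what a row does not reach only later rows make up. A row lasts 1/12 s, in which the tool goes at most 41.7 mm and 7.16 degrees, less where a joint would pass 70% of its speed; a pose out of reach is approached as far as the arm can. A call with a gripper value outside its range is refused whole. "jaw" is the opening, from -1 (shut) to 1 (fully open), set as the call begins (left out, the last holds). The fingers move at their own pace and stop on an object; "squeeze" is the grip in N (left out, the last holds). Time passes only in rows, so rows that repeat a pose let the fingers close. It gives the time, the measured TCP pose, the force, the opening and the grip force at its end, in the units of the state.
- ctrl.state(): the state, without advancing time (a new reading comes with each control period).
- ctrl.camera(name): name is "scene" or "top"; returns a dict with "pixels" (480x640x3 uint8, red, green, blue), "K" (3x3 intrinsics, pixels), "dist_coeffs" ([k1, k2, p1, p2, k3] as OpenCV has them; the pictures are not rectified), "origin" and "orientation" of the camera in the world. Camera axes: x right, y up, looking along -z (the intrinsics and any distortion apply to the point x, -y, -z); pixel columns grow to the right and rows downward; lengths in m; the calibration is good to about 2 mm. A picture is of the moment at which its call begins. There is no depth.
- ctrl.finish_job(): hands the job in; it is judged then, once.
The state is a dict: "clock": time; "qpos": joint angles; "dq": joint speeds; "effort": joint torques, N m; "tool_pos": TCP position; "orientation": TCP orientation; "force": force on the tool from outside, world axes, zero at the start; "moment": the same for the moment, N m; "width": finger opening in m; "grip_force": force on a finger pad.
Only numpy, scipy, OpenCV 4.12 (cv2) and the standard library are available. Lean on these libraries where they do the work, as an engineer would, in place of code of your own. Each camera call takes 0.05 s, during which the arm holds its last target. There are 200 camera calls.

TASK

One place of the white four-place bottle carrier has run out of stock. Draw the bar-shaped scanner up out of its charging cradle, tilt it over and point its nose window at the middle of the bar-code label in front of the empty place: square to the label, the wide side of the scanner along the long side of the label, the window about 8 cm away. Finish while holding the scanner still in the air like that, and leave the cradle and the bottles standing where they are.

Things in the scene. Friction and masses are not known exactly. Their poses are not given: they have to be found in the camera images.
- scanner: Bar-shaped scanner, 0.16 kg, 150 mm long. Origin: middle of the dark red nose window; z from nose along the bar to the tail (it looks along -z). Grey nose part z 0-74 mm: 27 (x) by 41 mm (y); white grip part z 74-150 mm: 32 mm in x between its wide flat faces, 46 mm in y (wide side, scan line). Blue trigger on the -x face. Starts nose down in the cradle, frame parallel to the cradle's.
- cradle: Black charging cradle, 0.9 kg, loose on the bench. Base 104 x 100 x 12 mm; tower 47 x 61 mm with a well 31 (x) by 45 mm (y), well floor 17 mm and rim 85 mm above the bench. Origin: centre of the underside, z up. The seated scanner's nose is 17 mm, its tail 167 mm above the bench; raised by more than 68 mm the nose is out of the well.
- carrier: White bottle carrier, fixed on the bench: tray 86 mm deep (x), 236 mm long (y), 30 mm high, four places in a row 58 mm apart; along its front (-x, towards the robot) a sloping rail with a bar-code label before each place. Origin: centre of the tray's underside. Exactly one place is empty; a red disc shows on its floor.
- place_1 (a point): Middle of the floor of place 1, 4 mm above the bench (places are numbered from the +y end of the carrier, its left seen from the robot, to the -y end). A bottle stands on it, within 10 mm, or the place is empty.
- place_2 (a point): Middle of the floor of place 2, 4 mm above the bench (places are numbered from the +y end of the carrier, its left seen from the robot, to the -y end). A bottle stands on it, within 10 mm, or the place is empty.
- place_3 (a point): Middle of the floor of place 3, 4 mm above the bench (places are numbered from the +y end of the carrier, its left seen from the robot, to the -y end). A bottle stands on it, within 10 mm, or the place is empty.
- place_4 (a point): Middle of the floor of place 4, 4 mm above the bench (places are numbered from the +y end of the carrier, its left seen from the robot, to the -y end). A bottle stands on it, within 10 mm, or the place is empty.
- label_1: White label with black bars in front of place 1, 36 mm (x) by 50 mm (y), on the 45 degree slope of the rail. Origin: middle of its face, about 25 mm above the bench; z: normal to the face, outwards (up and towards the robot at 45 degrees); y: along its long side, parallel to the carrier's y; x: up the slope.
- label_2: White label with black bars in front of place 2, 36 mm (x) by 50 mm (y), on the 45 degree slope of the rail. Origin: middle of its face, about 25 mm above the bench; z: normal to the face, outwards (up and towards the robot at 45 degrees); y: along its long side, parallel to the carrier's y; x: up the slope.
- label_3: White label with black bars in front of place 3, 36 mm (x) by 50 mm (y), on the 45 degree slope of the rail. Origin: middle of its face, about 25 mm above the bench; z: normal to the face, outwards (up and towards the robot at 45 degrees); y: along its long side, parallel to the carrier's y; x: up the slope.
- label_4: White label with black bars in front of place 4, 36 mm (x) by 50 mm (y), on the 45 degree slope of the rail. Origin: middle of its face, about 25 mm above the bench; z: normal to the face, outwards (up and towards the robot at 45 degrees); y: along its long side, parallel to the carrier's y; x: up the slope.
- bottle_red: White bottle with a red cap, 48 mm across, 94 mm high, standing in one of the places. Origin: centre of its underside.
- bottle_yellow: White bottle with a yellow cap, 48 mm across, 94 mm high, standing in one of the places. Origin: centre of its underside.
- bottle_blue: White bottle with a blue cap, 44 mm across, 84 mm high, standing in one of the places. Origin: centre of its underside.
There are look-alikes about, which are no part of the job. What is shaped like the bottle_red but purple is not meant.

How it is judged:
On the way:
1. the scanner is drawn up clear of the cradle's well (z of scanner in the frame of cradle above 0.088 m and contact force between scanner and cradle below 0.1 N), for 0.1 s.
At the end, for the whole second after the job is handed in: Scanner held still in the air by the gripper alone, nose over 50 mm up, tilted over 17 deg, looking within 20 mm of the middle of the empty place's label from 40 to 150 mm, within 28 deg of its normal, wide side within 28 deg of its long side; cradle within 40 mm, bottles within 25 mm, upright (((horizontal distance between each of bottle_red, bottle_yellow, bottle_blue and place_1 above 0.045 m and x of label_1 in the frame of scanner between -0.02 and 0.02 m and y of label_1 in the frame of scanner between -0.02 and 0.02 m and z of label_1 in the frame of scanner between -0.15 and -0.04 m and angle between the z axis of scanner and the z axis of label_1, either way round below 0.5 rad and angle between the y axis of scanner and the y axis of label_1, either way round below 0.5 rad) or (horizontal distance between each of bottle_red, bottle_yellow, bottle_blue and place_2 above 0.045 m and x of label_2 in the frame of scanner between -0.02 and 0.02 m and y of label_2 in the frame of scanner between -0.02 and 0.02 m and z of label_2 in the frame of scanner between -0.15 and -0.04 m and angle between the z axis of scanner and the z axis of label_2, either way round below 0.5 rad and angle between the y axis of scanner and the y axis of label_2, either way round below 0.5 rad) or (horizontal distance between each of bottle_red, bottle_yellow, bottle_blue and place_3 above 0.045 m and x of label_3 in the frame of scanner between -0.02 and 0.02 m and y of label_3 in the frame of scanner between -0.02 and 0.02 m and z of label_3 in the frame of scanner between -0.15 and -0.04 m and angle between the z axis of scanner and the z axis of label_3, either way round below 0.5 rad and angle between the y axis of scanner and the y axis of label_3, either way round below 0.5 rad) or (horizontal distance between each of bottle_red, bottle_yellow, bottle_blue and place_4 above 0.045 m and x of label_4 in the frame of scanner between -0.02 and 0.02 m and y of label_4 in the frame of scanner between -0.02 and 0.02 m and z of label_4 in the frame of scanner between -0.15 and -0.04 m and angle between the z axis of scanner and the z axis of label_4, either way round below 0.5 rad and angle between the y axis of scanner and the y axis of label_4, either way round below 0.5 rad)) and contact force between the fingers and scanner above 1 N and contact force between scanner and carrier below 0.1 N and contact force between scanner and cradle below 0.1 N and height (world z) of scanner above 0.05 m and angle between scanner's own z axis and vertical above 0.3 rad and linear speed of scanner below 0.03 m/s and angular speed of scanner below 0.2 rad/s and distance of cradle from where it was at the start of the episode below 0.04 m and angle between cradle's own z axis and vertical below 0.1 rad and distance of each of bottle_red, bottle_yellow, bottle_blue from where it was at the start of the episode below 0.025 m and angle between each of bottle_red, bottle_yellow, bottle_blue's own z axis and vertical below 0.2 rad); the arm keeps its last pose, push and grip.
It fails at once if a bottle is knocked over or pushed about (distance of any of bottle_red, bottle_yellow, bottle_blue from where it was at the start of the episode above 0.03 m or angle between any of bottle_red, bottle_yellow, bottle_blue's own z axis and vertical above 0.4 rad).
It fails at once if the cradle is dragged along or tipped (distance of cradle from where it was at the start of the episode above 0.05 m or angle between cradle's own z axis and vertical above 0.35 rad).
It also fails if it takes over 35 s, if anything falls off the work surface, if the arm or the gripper's body presses on something with over 40 N, if the wrist force passes 120 N, or if a joint passes its speed limit or range.

## Working session

There is one attempt and no reset: what is moved stays moved. The work goes in short steps, Python scripts to look and compute and a tool call to move; the robot and the scene stay as the last step left them, time stands still between calls to the robot, and variables do not carry over. Pictures are saved under pics/ and viewed, at most 10 in all, crops included, and the job is handed in when it is done.

Besides the shell and the picture viewer there is one more tool, called after "Emit:" by a JSON object that holds its "fn" and its "kwargs", one argument or row to a line. carry_out: Moves the arm, as the interface text tells. Its arguments: {"type":"object","properties":{"rows":{"type":"string"},"jaw":{"type":"number"},"squeeze":{"type":"number"}},"required":["rows"]}

```bash
mkdir -p pics; cat > h.py <<'E'
import numpy as np, cv2
from scipy.spatial.transform import Rotation as R
from plant import ctrl
def q2R(q): return R.from_quat([q[1],q[2],q[3],q[0]])
def snap(n,f):
    c=ctrl.camera(n); cv2.imwrite(f,c["pixels"][:,:,::-1]); np.save(f+'.npy',{k:c[k] for k in("K","dist_coeffs","origin","orientation")},allow_pickle=True); return c
def load(f): return np.load(f+'.npy',allow_pickle=True).item()
F=np.diag([1,-1,-1.])
def ext(c):
    Rw=(q2R(c["orientation"]).as_matrix()@F).T
    return Rw,-Rw@np.array(c["origin"])
def proj(c,P):
    Rw,t=ext(c); return cv2.projectPoints(np.array(P,float).reshape(-1,1,3),cv2.Rodrigues(Rw)[0],t,np.array(c["K"],float),np.array(c["dist_coeffs"],float))[0][:,0]
def ray(c,uv):
    n=cv2.undistortPoints(np.array(uv,float).reshape(-1,1,2),np.array(c["K"],float),np.array(c["dist_coeffs"],float))[:,0]
    Rw,_=ext(c); d=np.c_[n,np.ones(len(n))]@Rw; return np.array(c["origin"]),d
def onz(c,uv,z):
    o,d=ray(c,uv); return o+d*((z-o[2])/d[:,2])[:,None]
def tri(c1,u1,c2,u2):
    o1,d1=ray(c1,u1);o2,d2=ray(c2,u2);out=[]
    for a,b in zip(d1,d2):
        s=np.linalg.lstsq(np.c_[a,-b],o2-o1,rcond=None)[0]
        p,q=o1+a*s[0],o2+b*s[1]; out.append(np.r_[(p+q)/2,np.linalg.norm(p-q)])
    return np.array(out)
E
python3 - <<'E'
from h import *
for n in("scene","top"):
    c=snap(n,f"pics/{n}0.png"); print(n,c["origin"],c["orientation"],c["K"],c["dist_coeffs"])
s=ctrl.state(); print({k:np.round(v,3) for k,v in s.items()})
E
```

```text
scene [ 0.0932773  -0.39426136  0.66866188] [ 0.81462637  0.3284579  -0.16989897 -0.44680378] [[527.07960674   0.         322.88267833]
 [  0.         527.07960674 237.20367147]
 [  0.           0.           1.        ]] [0.00711601 0.         0.         0.         0.        ]
top [ 0.53028127 -0.08156454  0.88443643] [-0.70171037 -0.03233283  0.01613956  0.71154526] [[469.75610266   0.         313.58193414]
 [  0.         469.75610266 245.7845047 ]
 [  0.           0.           1.        ]] [-0.09391535  0.          0.          0.          0.        ]
{'clock': np.float64(0.1), 'qpos': array([-1.211,  0.239, -0.014,  1.319,  0.   ,  1.571]), 'dq': array([-0.001,  0.   , -0.   ,  0.001, -0.001,  0.   ]), 'effort': array([ 0.0000e+00, -5.3972e+01,  3.4700e+01,  1.3000e-02,  0.0000e+00,
        0.0000e+00]), 'tool_pos': array([ 0.185, -0.491,  0.231]), 'orientation': array([-0.001,  0.984,  0.179, -0.   ]), 'force': array([-0.052, -0.316, -0.301]), 'moment': array([-0.031,  0.031, -0.032]), 'grip_force': np.float64(0.0), 'width': np.float64(0.085)}
```

View pics/scene0.png

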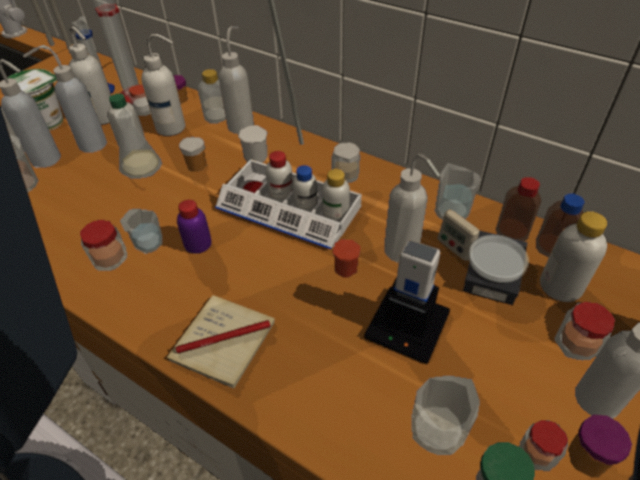

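View pics/top0.png

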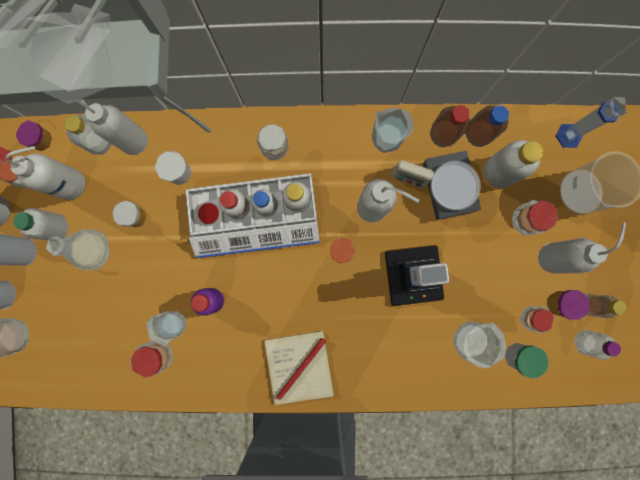

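Place 1 (leftmost) is empty: the red disc shows at top (208,213) and scene (253,186). The cradle with the scanner is at top (415,275) and scene (408,310), with the blue trigger facing the robot. I'll enlarge both to read off points.

```bash
python3 - <<'E'
from h import *
a=cv2.imread("pics/top0.png"); b=cv2.imread("pics/scene0.png")
def crop(im,x,y,w,h,s): 
    o=cv2.resize(im[y:y+h,x:x+w],None,fx=s,fy=s,interpolation=cv2.INTER_CUBIC)
    for i in range(0,w,10): cv2.putText(o,str(x+i) if i%20==0 else "|",(i*s,9),0,.33,(0,255,0),1); 
    for j in range(0,h,10): cv2.putText(o,str(y+j)+'-',(0,j*s+4),0,.33,(0,255,0),1)
    return o
cv2.imwrite("pics/c1.png",np.vstack([crop(a,180,170,145,90,4),]))
A=crop(a,380,235,80,80,5);B=crop(b,355,235,100,130,4)
h=max(A.shape[0],B.shape[0]); P=lambda m:np.pad(m,((0,h-m.shape[0]),(0,0),(0,0)))
cv2.imwrite("pics/c2.png",np.hstack([P(A)[:,:390],P(B)]))
cv2.imwrite("pics/c3.png",crop(b,210,145,155,105,5))
E
```

```text
(no output)
```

View pics/c1.png

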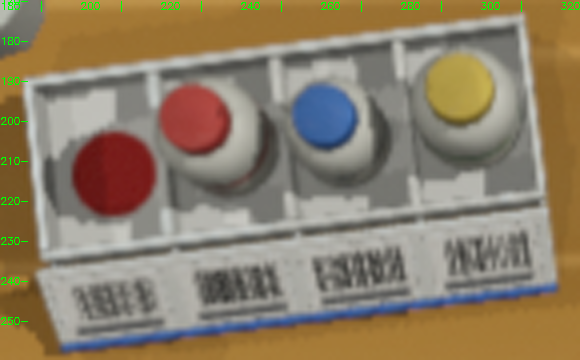

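View pics/c2.png

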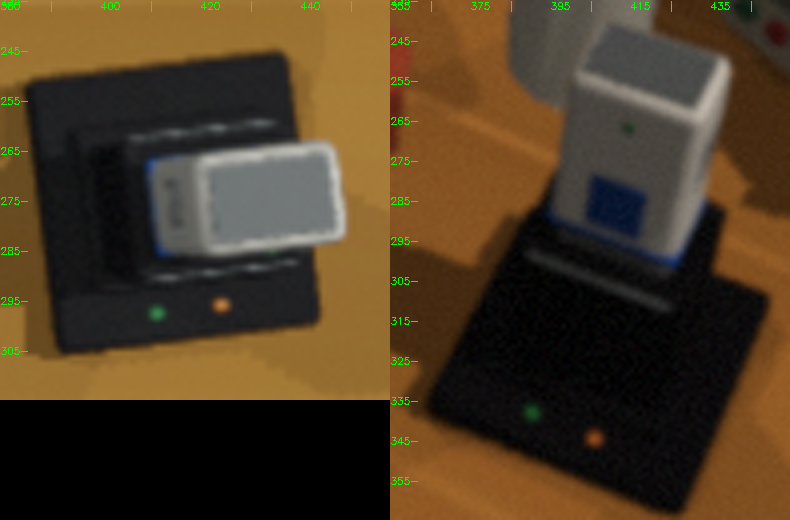

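View pics/c3.png

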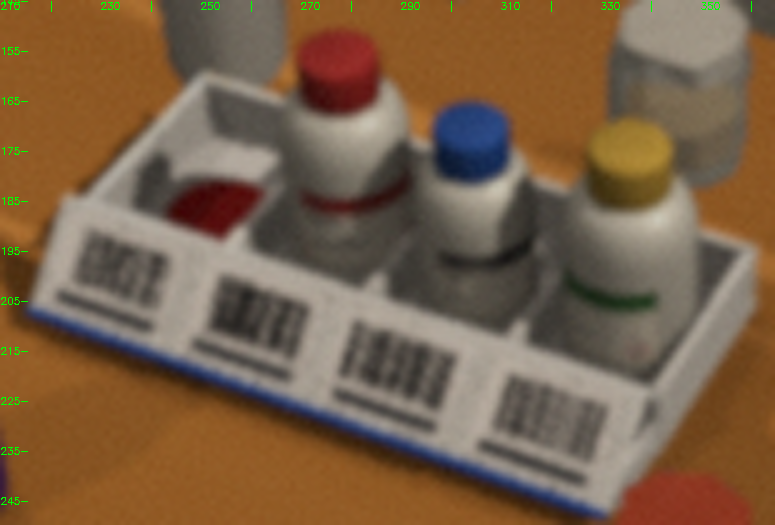

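```bash
python3 - <<'E'
from h import *
from scipy.optimize import least_squares
t=load("pics/top0.png");s=load("pics/scene0.png")
def T(p,x,y,k): return (np.array(p,float)+.5)/k-.5+[x,y]
ct=lambda p:T(p,180,170,4); cs=lambda p:T(p,210,145,5)
kt=lambda p:T(p,380,235,5); ks=lambda p:T(np.array(p)-[390,0],355,235,4)
np.set_printoptions(precision=4,suppress=True)
L=tri(t,ct([(117,304),(239,292),(361,277),(489,262)]),s,cs([(117,277),(254,325),(392,373),(545,426)]))
print("labels\n",L)
print("disc",onz(t,ct([(114,174)]),.004), onz(s,cs([(214,210)]),.004))
d=L[3,:2]-L[0,:2]; print("yaw",np.arctan2(d[0],-d[1]), np.linalg.norm(d))
print("rim corners z30",onz(t,ct([(24,82),(524,14),(543,192)]),.03))
B=tri(t,kt([(58,352),(318,320)]),s,ks([(430,412),(680,515)])); print("cradle front\n",B)
C=onz(t,kt([(27,85),(283,53),(318,320),(58,352)]),.012);print("base",C,C.mean(0)); 
Z=tri(t,kt([(205,150),(330,143),(345,239),(212,252)]),s,ks([(605,23),(728,60),(702,122),(577,75)]));print("tail\n",Z,Z.mean(0))
Cs=onz(s,ks([(430,412),(680,515),(768,297)]),.012);print("base scene",Cs)
e=C[1]-C[0];f=C[2]-C[3];print("cradle yaw",np.arctan2(e[0],-e[1]),np.arctan2(f[0],-f[1]),[np.arctan2(*(C[i]-C[j])[1::-1]) for i,j in((0,3),(1,2))])
E
```

```text
labels
 [[ 0.5918  0.1332  0.0239  0.0028]
 [ 0.5969  0.0753  0.025   0.0015]
 [ 0.6027  0.0189  0.0257  0.0022]
 [ 0.6088 -0.0404  0.0262  0.0017]]
disc [[0.6563 0.1387 0.004 ]] [[0.6555 0.1434 0.004 ]]
yaw 0.097667221274758 0.1743939859083241
rim corners z30 [[ 0.6967  0.1751  0.03  ]
 [ 0.7237 -0.0587  0.03  ]
 [ 0.6407 -0.0663  0.03  ]]
cradle front
 [[ 0.4781 -0.2053  0.0023  0.0001]
 [ 0.488  -0.3019  0.0041  0.0019]]
base [[ 0.5776 -0.1945  0.012 ]
 [ 0.5881 -0.2904  0.012 ]
 [ 0.4888 -0.3007  0.012 ]
 [ 0.4786 -0.2039  0.012 ]] [ 0.5333 -0.2474  0.012 ]
tail
 [[ 0.5472 -0.2272  0.1622  0.0052]
 [ 0.5498 -0.267   0.1648  0.0012]
 [ 0.5205 -0.2709  0.1657  0.0004]
 [ 0.5171 -0.2295  0.1663  0.001 ]] [ 0.5337 -0.2487  0.1647  0.002 ]
base scene [[ 0.4725 -0.208   0.012 ]
 [ 0.4827 -0.3022  0.012 ]
 [ 0.5847 -0.2906  0.012 ]]
cradle yaw 0.10916125795042954 0.10449207199881573 [np.float64(0.09412612121331877), np.float64(0.10306427416807663)]
```

```bash
cat >> h.py <<'E'
def rel(p,Rt):
    s=ctrl.state(); R0=q2R(s["orientation"]); d=R0.inv().apply(np.array(p)-s["tool_pos"])*1000
    return np.round(d,1),np.round((R0.inv()*Rt).as_rotvec(),4)
def dn(yaw): return R.from_euler('z',yaw)*R.from_euler('x',np.pi)
E
python3 - <<'E'
from h import *
t=load("pics/top0.png");s=load("pics/scene0.png")
np.set_printoptions(precision=3,suppress=True)
print("pump spout/base/brown/timer",tri(t,[(418,201),(381,187)],s,[(438,180),(412,172)]),onz(s,[(403,255)],0),onz(s,[(245,238)],0))
for p in([.185,-.491,.30],[.36,-.37,.30],[.5335,-.248,.28]): print(rel(p,dn(.1+np.pi/2)))
E
```

```text
pump spout/base/brown/timer [[ 0.641 -0.22   0.194  0.003]
 [ 0.669 -0.17   0.167  0.002]] [[ 0.655 -0.178  0.   ]] [[0.544 0.073 0.   ]]
(array([  0.3,  -0. , -69.3]), array([-0.001, -0.001, -1.311]))
(array([206.7, -51.7, -69.2]), array([-0.001, -0.001, -1.311]))
(array([ 412. , -104.7,  -49.1]), array([-0.001, -0.001, -1.311]))
```

Emit:
{"fn": "carry_out", "kwargs": {
  "rows": "0 0 -20 0 0 0; 0 0 -45 0 0 0; 20 -5 -60 0 0 -0.08; 45 -11 -65 0 0 -0.16; 75 -19 -65 0 0 -0.25; 105 -27 -65 0 0 -0.34; 135 -34 -65 0 0 -0.43; 165 -42 -65 0 0 -0.53; 195 -50 -65 0 0 -0.63; 225 -57 -65 0 0 -0.73; 255 -65 -65 0 0 -0.83; 285 -72 -65 0 0 -0.93; 315 -80 -65 0 0 -1.03; 345 -88 -65 0 0 -1.13; 372 -95 -60 0 0 -1.22; 395 -100 -55 0 0 -1.28; 407 -103 -50 0 0 -1.31; 412 -105 -50 0 0 -1.311; 412 -105 -50 0 0 -1.311; 412 -105 -50 0 0 -1.311",
  "jaw": 1
}}

```text
clock: 1.77
tool_pos: [0.5328, -0.2484, 0.2814]
orientation: [-0.0, 0.672, 0.741, -0.0]
force: [-1.4, -0.3, 0.1]
width: 0.0854
grip_force: 0.0
```

```bash
python3 - <<'E'
from h import *
s=ctrl.state();print(s["clock"],s["tool_pos"],s["qpos"].round(3) if hasattr(s["qpos"],"round") else s["qpos"],s["force"])
print(rel([.5335,-.248,.122],dn(.1+np.pi/2)))
E
```

```text
1.7667 [ 0.53279028 -0.24843525  0.28135541] [-0.436  0.341  0.258  1.489 -0.     1.036] [-1.43223572 -0.32171797  0.13725464]
(array([  0.4,   0.9, 159.4]), array([-0.0006, -0.    , -0.0017]))
```

Emit:
{"fn": "carry_out", "kwargs": {
  "rows": "0 1 15 0 0 0; 0 1 35 0 0 0; 0 1 55 0 0 0; 0 1 75 0 0 0; 0 1 95 0 0 0; 0 1 112 0 0 0; 0 1 128 0 0 0; 0 1 142 0 0 0; 0 1 152 0 0 0; 0 1 158 0 0 0; 0 1 159 0 0 0; 0 1 159 0 0 0"
}}

```text
clock: 2.77
tool_pos: [0.5343, -0.2483, 0.1227]
orientation: [0.0, 0.671, 0.741, 0.0]
force: [-0.8, -0.1, -0.6]
width: 0.0856
grip_force: 0.0
```

```bash
python3 - <<'E'
from h import *
snap("scene","pics/s1.png");snap("top","pics/t1.png")
a=cv2.imread("pics/s1.png")[140:380,330:500];b=cv2.imread("pics/t1.png")[190:330,360:480]
a=cv2.resize(a,None,fx=2,fy=2);b=cv2.resize(b,(411,480));cv2.imwrite("pics/c4.png",np.hstack([a,b]))
E
```

```text
(no output)
```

View pics/c4.png

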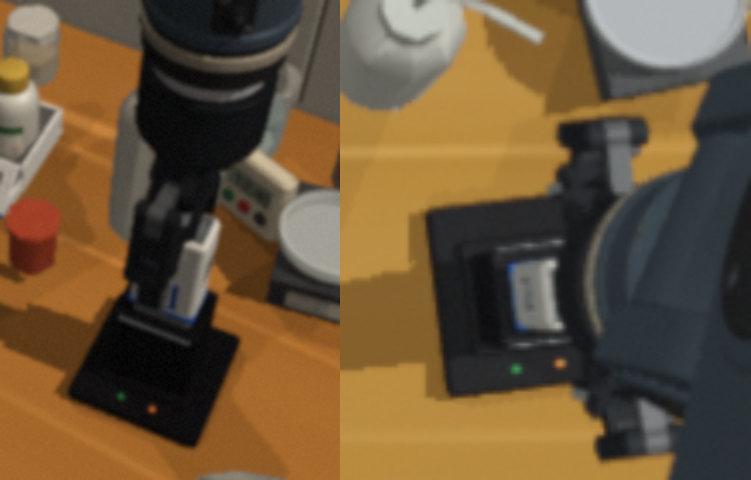

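The fingers straddle the grip, front and back, with the cradle undisturbed. Next I close the gripper.

Emit:
{"fn": "carry_out", "kwargs": {
  "rows": "0 0 0 0 0 0; 0 0 0 0 0 0; 0 0 0 0 0 0; 0 0 0 0 0 0; 0 0 0 0 0 0; 0 0 0 0 0 0; 0 0 0 0 0 0; 0 0 0 0 0 0; 0 0 0 0 0 0; 0 0 0 0 0 0; 0 0 0 0 0 0; 0 0 0 0 0 0",
  "jaw": -1,
  "squeeze": 60
}}

```text
clock: 3.87
tool_pos: [0.5346, -0.248, 0.1226]
orientation: [0.0, 0.671, 0.742, 0.0]
force: [-1.4, -0.4, 4.9]
width: 0.0313
grip_force: 59.9
```

Emit:
{"fn": "carry_out", "kwargs": {
  "rows": "0 0 -3 0 0 0; 0 0 -8 0 0 0; 0 0 -15 0 0 0; 0 0 -24 0 0 0; 0 0 -33 0 0 0; 0 0 -43 0 0 0; 0 0 -53 0 0 0; 0 0 -63 0 0 0; 0 0 -73 0 0 0; 0 0 -84 0 0 0; 0 0 -95 0 0 0; 0 0 -106 0 0 0; 0 0 -117 0 0 0; 0 0 -126 0 0 0; 0 0 -133 0 0 0; 0 0 -137 0 0 0; 0 0 -138 0 0 0; 0 0 -138 0 0 0"
}}

```text
clock: 5.37
tool_pos: [0.5345, -0.2479, 0.2603]
orientation: [-0.0, 0.671, 0.742, 0.0]
force: [-0.8, -0.3, -0.9]
width: 0.0314
grip_force: 59.5
```

```bash
python3 - <<'E'
from h import *
s=snap("scene","pics/s2.png");snap("top","pics/t2.png")
a=cv2.imread("pics/s2.png")[20:380,300:470];b=cv2.imread("pics/t2.png")[190:330,330:480]
a=cv2.resize(a,None,fx=1.6,fy=1.6);b=cv2.resize(b,(500,a.shape[0]));cv2.imwrite("pics/c5.png",np.hstack([a,b]))
print(ctrl.state()["tool_pos"])
Rz=R.from_euler('z',.0975); n=Rz.apply([-.7071,0,.7071]); L=np.array([.592,.133,.024])
# scanner z=n ; tool z=-n, tool y = scanner -x...; tool down frame dn(yaw+90) tilted
X=Rz.apply([.7071,0,.7071]) # scanner x when tilted (nose forward)
R0=q2R(ctrl.state()["orientation"]).as_matrix(); print(R0)
# upright scanner x -> (c,s,0); tool y sign
sg=np.sign(R0[:,1]@Rz.apply([1,0,0])); ty=sg*X; tz=-n; Rt=np.c_[np.cross(ty,tz),ty,tz]
p=L+n*(.08+.106); print(p); print(rel(p,R.from_matrix(Rt))); print(rel(p+[-.02,0,.06],R.from_matrix(Rt)))
E
```

```text
[ 0.53427735 -0.24782186  0.25972539]
[[-9.98369969e-02  9.95003429e-01 -8.66598404e-04]
 [ 9.95003649e-01  9.98374322e-02  4.74361670e-04]
 [ 5.58510448e-04 -8.14909729e-04 -9.99999512e-01]]
[0.46110404 0.12019705 0.1555206 ]
(array([373.4, -36. , 104.4]), array([-0.7862, -0.0015,  0.0022]))
(array([375.5, -55.9,  44.5]), array([-0.7862, -0.0015,  0.0022]))
```

View pics/c5.png

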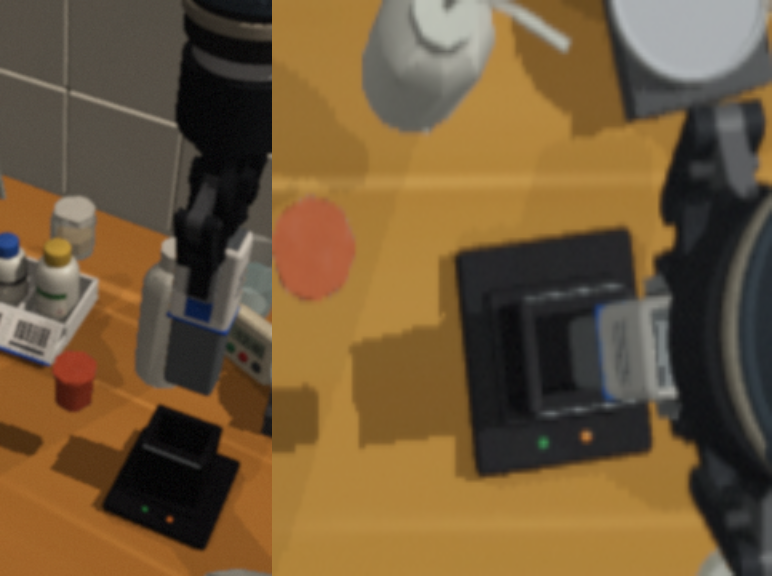

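The scanner is clear of the well and hangs straight in the gripper. Before tilting, I check where the purple look-alike bottle stands.

```bash
python3 - <<'E'
from h import *
t=load("pics/top0.png");s=load("pics/scene0.png")
print("purple cap",tri(t,[(200,303)],s,[(187,207)]),"base",onz(s,[(197,247)],0), "glass",onz(s,[(147,240)],0))
E
```

```text
purple cap [[0.48926923 0.13232292 0.08895215 0.00258473]] base [[0.48362796 0.13009945 0.        ]] glass [[0.44949363 0.21593057 0.        ]]
```

The purple bottle stands at (0.488, 0.132), right under the scan axis. I'll tilt the scanner a little steeper, about 7° off the label normal, which leaves roughly 24 mm of clearance over its cap. I go in high and then come straight down.

```bash
cat >> h.py <<'E'
def goal(a=.665,d=.08,g=.106,L=(.592,.133,.024),sg=1):
    Rz=R.from_euler('z',.0975); n=Rz.apply([-np.sin(a),0,np.cos(a)]);X=Rz.apply([np.cos(a),0,np.sin(a)])
    return np.array(L)+n*(d+g), R.from_matrix(np.c_[np.cross(sg*X,-n),sg*X,-n])
E
python3 - <<'E'
from h import *
p,Rt=goal(); print(p); print(rel(p,Rt)); print(rel(p+[0,0,.08],Rt))
E
```

```text
[0.4777721  0.12182735 0.17036652]
(array([373.4, -19.2,  89.6]), array([-0.6658, -0.0014,  0.0022]))
(array([373.4, -19.3,   9.6]), array([-0.6658, -0.0014,  0.0022]))
```

Emit:
{"fn": "carry_out", "kwargs": {
  "rows": "5 0 0 0 0 0; 15 -1 -5 0 0 0; 32 -2 -10 -0.02 0 0; 54 -3 -10 -0.05 0 0; 78 -4 -10 -0.09 0 0; 102 -5 -10 -0.14 0 0; 127 -7 -10 -0.19 0 0; 152 -8 -10 -0.24 0 0; 177 -9 -10 -0.29 0 0; 202 -10 -10 -0.34 0 0; 227 -12 -10 -0.39 0 0; 252 -13 -10 -0.44 0 0; 277 -14 -8 -0.49 0 0; 302 -15 -5 -0.54 0 0; 327 -17 0 -0.59 0 0; 348 -18 4 -0.63 0 0; 363 -19 8 -0.655 0 0; 371 -19 10 -0.665 0 0; 373 -19 10 -0.666 0 0; 373 -19 10 -0.666 0 0"
}}

```text
clock: 7.13
tool_pos: [0.4774, 0.1222, 0.2502]
orientation: [0.219, 0.633, 0.702, 0.242]
force: [0.5, -0.4, -1.8]
width: 0.0317
grip_force: 59.8
```

```bash
python3 - <<'E'
from h import *
s=ctrl.state();print(s["tool_pos"],s["qpos"]);snap("scene","pics/s3.png");snap("top","pics/t3.png")
p,Rt=goal(); print(rel(p,Rt))
E
```

```text
[0.47737353 0.12221534 0.25016664] [ 0.34177388 -0.25875051 -0.69984085  0.47846442 -0.14671017  1.76086935]
(array([  0.5, -50.1,  62.9]), array([ 0.001 , -0.002 ,  0.0021]))
```

View pics/s3.png

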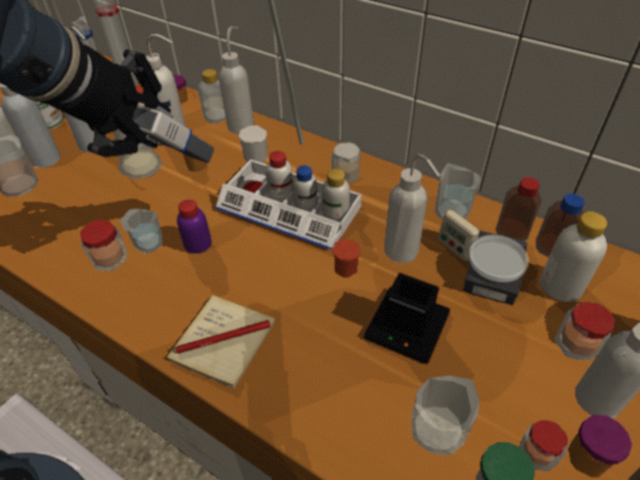

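The scanner (nose near (205,155)) is tilted towards label 1, clear of the carrier and the purple bottle, and the cradle is still in place. Now I lower it.

Emit:
{"fn": "carry_out", "kwargs": {
  "rows": "0 -3 4 0 0 0; 0 -8 10 0 0 0; 0 -14 18 0 0 0; 0 -21 26 0 0 0; 0 -28 35 0 0 0; 0 -35 44 0 0 0; 0 -41 52 0 0 0; 0 -46 58 0 0 0; 0 -49 62 0 0 0; 0 -50 63 0 0 0; 0 -50 63 0 0 0; 0 -50 63 0 0 0; 0 -50 63 0 0 0"
}}

```text
clock: 8.32
tool_pos: [0.4783, 0.1213, 0.1705]
orientation: [0.219, 0.634, 0.701, 0.243]
force: [0.2, 0.4, -2.4]
width: 0.031
grip_force: 59.9
```

```bash
python3 - <<'E'
from h import *
s=ctrl.state();print(s["tool_pos"],s["dq"]);snap("scene","pics/s4.png");snap("top","pics/t4.png")
p,Rt=goal(); print(rel(p,Rt))
x=lambda im,k:cv2.resize(im,None,fx=k,fy=k,interpolation=cv2.INTER_CUBIC)
a=x(cv2.imread("pics/s4.png")[100:270,100:300],2);b=x(cv2.imread("pics/t4.png")[170:340,160:330],2)
cv2.imwrite("pics/c6.png",np.hstack([a,b]))
# expected nose window corners, tail corners
Sx=Rt.as_matrix()[:,1];Sz=-Rt.as_matrix()[:,2];Sy=np.cross(Sz,Sx);o=np.array(s["tool_pos"])-Sz*.106
for f in("s4","t4"):
    c=load(f"pics/{f}.png"); q=proj(c,[o+Sx*i*.0135+Sy*j*.0205+Sz*k for k in(0,.074) for i,j in((1,1),(1,-1),(-1,-1),(-1,1))]); off=[100,100] if f=="s4" else [160,170]
    print(f,((q-off)*2+([0,0] if f=="s4" else [400,0])).round(0).tolist())
E
```

```text
[0.47831803 0.1213306  0.17048125] [ 0.00181457 -0.0041303   0.00174475 -0.00102474  0.00184056 -0.00329496]
(array([ 0.5, -0.4, -0.2]), array([ 0.0019, -0.0017,  0.0017]))
s4 [[211.0, 158.0], [251.0, 172.0], [240.0, 202.0], [199.0, 188.0], [162.0, 134.0], [205.0, 149.0], [193.0, 183.0], [150.0, 167.0]]
t4 [[457.0, 193.0], [505.0, 188.0], [512.0, 213.0], [465.0, 218.0], [442.0, 249.0], [493.0, 244.0], [500.0, 270.0], [450.0, 275.0]]
```

View pics/c6.png

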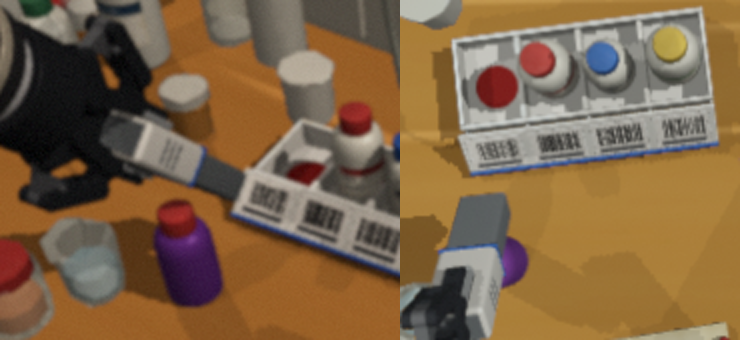

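The nose corners in both views are within a few pixels of the predicted ones (scene (248,170) and (205,150), top (460,195)). The scanner is not touching anything and the bottles haven't moved, so I hand the job in.

```bash
python3 -c "
from plant import ctrl; print(ctrl.finish_job())"
```

```text
the job is handed in; nothing more can be done
None
```

I handed the job in with the scanner held still about 8 cm from the middle of label 1 (place 1 is the empty one), about 7° off square to clear the purple bottle; the cradle and bottles had not visibly moved, and no verdict came back.

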